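# Unlock the grinder head and hold its grind lever at click four

## Task

Take the blue-handled key from its stand, put it in the slot of the grinder head's brass lock screw and turn the screw counter-clockwise (seen from above) to its stop; leave the key standing in the screw. Then take the grind lever's black knob with the gripper and move it counter-clockwise exactly four clicks from its home stop, never as far as a fifth, and finish while still holding it there: the lever is sprung and runs home if let go. Leave the two glasses and the jar standing where they are.

Things in the scene. Friction and masses are not known exactly. Their poses are not given: they have to be found in the camera images.
- key_grip (a point): Loose key, 90 g, standing upright. Point: centre of its flat blue handle, 50 mm (its x) x 12 mm (y) x 34 mm tall (z, up). Below it a neck 12 mm across, then from 33 to 39 mm below this point a shoulder disc 28 mm across. Fully in a slot, the shoulder rests on the face round the slot, so this point is 39 mm above that face. Half a turn gives the same fit.
- key_tip (a point): Point under the middle of the key's blade end, 53 mm straight below key_grip. The flat steel blade is 18 mm (x) x 5 mm (y) x 14 mm long; same axes as key_grip.
- stand_slot (a point): Fixed dark wooden key stand, 60 x 50 x 30 mm, in which the key starts. This point is the centre of its slot's mouth, on its top face; slot long side along its x.
- screw_slot (a point): Captive lock screw on the grinder head: square brass head 32 x 32 mm on a steel disc 42 mm across, red tab beneath. Point: centre of the slot's mouth on the top face, 98 mm above the table. Slot 21 mm along x, 8 mm along y, 16 mm deep, edges bevelled 2 mm; z up; turns with the screw, which does not rise.
- lock_screw (a joint): Lock screw angle, rad, grows counter-clockwise seen from above. 0 tight, starts at 0 to 0.15, loose stop at 1.2. Friction about 0.06 N m. Its red tab blocks the lever below about 0.5; the lever is free above 0.8. The key has up to about 0.2 rad of play in the slot.
- lever_knob (a point): Black round knob with a red band, upright at the end of the steel grind lever: 20 mm across, 46 mm tall; point at its centre (107 mm above the table). The flat lever arm lies just below it, its top 84 mm above the table. It swings about lever_axis on a 110 mm radius.
- lever_axis (a point): Point on the grind lever's vertical axis, at the height of the knob's centre, in the middle of the grinder head: white round housing 108 mm across, aluminium disc on top, on a fixed dark plate 190 x 200 mm.
- grind_lever (a joint): Grind lever angle, rad: 0 at home stop, grows counter-clockwise from above, far stop 1.5. Notches every 0.25 (28 mm at the knob): 0, 0.25, 0.5, 0.75, 1.0... one click each. At the knob the spring asks 4 N at home, 5 N at click four; on leaving a notch the push jumps to 3 N above that, then sinks to 3 N below it just before the next notch, where it jumps up again. Let go, it runs home.
- glass_a: Empty cupping glass, bystander: 80 mm across the rim, 88 mm tall, origin under its foot.
- glass_b: Second empty cupping glass, bystander, the same.
- jar: Closed amber sample jar with black cap, bystander: 68 mm across, 110 mm tall, origin under its foot.

How it is judged:
By the outcome, as a careful person would: the job done as asked, in the order asked, and still so for the second after the job is handed in, while the arm keeps its last pose, push and grip.
It also fails if it takes over 72 s, if anything falls off the work surface, if the arm or the gripper's body presses on something with over 40 N, if the wrist force passes 120 N, or if a joint passes its speed limit or range.

## Robot

A 7-joint arm with a two-finger parallel gripper is mounted at the origin on the work surface. World frame = base frame: x ahead of the robot, y to its left, z up, the work surface at z = 0. Lengths are in m, angles in rad, forces in N, time in s.
With the tool pointing down it reaches from about 0.4 to 0.85 m from the base axis. Payload 4.5 kg.
Tool frame: the origin (TCP) lies between the finger pads; the fingertips stand r.finger_overhang ahead of it and the grasp point (between the pads) lies 8 mm behind it (r.finger_overhang is the distance from the TCP to the fingertips, in m); z points along the fingers, x is the direction in which the jaws open and shut, and the axes are right-handed (so a half turn about z gives the same grasp; the last joint's range is limited). The gripper opens to 88 mm and grips with 3 to 60 N. Pads are 18 mm wide; open, the fingers measure 123 mm over their backs; the gripper's body (75 mm by 187 mm) begins 45 mm behind the grasp point.
Start: joints at [1.202, 0.689, -0.195, 1.565, 0.157, 0.902, -0.215], TCP at [0.245, -0.575, 0.25] pointing down, gripper open.
Joint ranges: [-3.01, 3.01], [-0.46, 2.08], [-1.47, 1.51], [0.13, 2.56], [-1, 4.14], [0.04, 2.09], [-2.66, 2.66]. Speed limits (rad/s): [2.57, 2.57, 3.14, 3.14, 3.14, 3.14, 3.14].

## Interface

Orientations are given as a unit quaternion [x, y, z, w].
In Python, from plant import r gives the robot as it stands.
- The arm moves only by the tool move_arm, never from a script. Its argument "targets" is a list that holds one entry, the list of rows, each a list of 7 numbers: the turn, a rotation vector about the world's x, y, z in rad, then the shift along the world's x, y, z in m, then the opening, from 0 (shut) to 1 (fully open). A call has 1 to 5 rows; each row shifts and turns the pose as measured when the row begins; what a row does not reach is not made up. A row lasts 1/10 s, in which the tool goes at most 50 mm and 8.59 degrees, less where a joint would pass 70% of its speed; a pose out of reach is approached as far as the arm can. A call with a gripper value outside its range is refused whole. The fingers move at their own pace and stop on an object; "force" is the grip in N (left out, the last holds). Time passes only in rows, so rows that do not move let the fingers close. It gives the time, the measured TCP pose, the force and the opening at its end, in the units of the state.
- r.get_state(): the state, without advancing time (a new reading comes with each control period).
- r.snapshot(name): name is "side" or "top" or "wrist"; returns a dict with "frame" (480x640x3 uint8, red, green, blue), "K" (3x3 intrinsics, pixels), "T" (4x4, takes a point from camera to world coordinates). Camera axes: x right, y up, looking along -z (the intrinsics and any distortion apply to the point x, -y, -z); pixel columns grow to the right and rows downward; lengths in m; the calibration is good to about 2 mm. A picture is of the moment at which its call begins. There is no depth.
- r.finish_job(): hands the job in, once; it reports no verdict.
Trained networks look in a picture, given as the dict that the camera call returned (one of the last four; its "shot" number tells which), for a name from the list of things; names that differ only in an ending like _2 or _b are one class to them, and where a whole thing is asked for, a point or a joint stands for the part that bears it (a point fixed in the world has none). Each returns a list of dicts, best first, with "score" (0 to 1); they miss things now and then, are a little off and sometimes report something else, mostly with a low value. They report only what shows in the picture. A call takes as long as a camera call.
- r.find_in(picture, query): "centre" ([row, column] in pixels, amid what is visible of it).
The state is a dict: "clock": time; "q": joint angles; "qd": joint speeds; "joint_torque": joint torques, N m; "tool_pos": TCP position; "eef_rot": TCP orientation; "contact_force": force on the tool from outside, world axes, zero at the start; "moment": the same for the moment, N m; "opening": opening from 0.0 (shut) to 1.0 (fully open).
Only numpy, scipy, OpenCV 4.12 (cv2) and the standard library are available. Lean on these libraries where they do the work, as an engineer would, in place of code of your own. Each camera call takes 0.05 s, during which the arm holds its last target. There are 200 camera calls.

## Working session

There is one attempt and no reset: what is moved stays moved. The work goes in short steps, Python scripts to look and compute and a tool call to move; the robot and the scene stay as the last step left them, time stands still between calls to the robot, and variables do not carry over. Pictures are saved under pics/ and viewed, about 8 in all and at most 12, crops included, and the job is handed in when it is done.

Besides the shell and the picture viewer there is one more tool, called as a command line: name --argument value ..., lists and objects as JSON in quotes. move_arm: Moves the arm, as the interface text tells. Its arguments: {"type":"object","properties":{"targets":{"type":"array","items":{"type":"array","items":{"type":"array","items":{"type":"number"}}}},"force":{"type":"number"}},"required":["targets"]}

```bash
ls; mkdir -p pics; cat > h.py <<'E'
import numpy as np, cv2
from plant import r
def ray(s,px):  # px=[row,col]
    K,T=np.array(s["K"]),np.array(s["T"])
    d=np.linalg.solve(K,[px[1],px[0],1.0]); d=T[:3,:3]@(d*[1,-1,-1]); return T[:3,3],d
def at_z(s,px,z):
    o,d=ray(s,px); return o+d*(z-o[2])/d[2]
def proj(s,p):
    K,T=np.array(s["K"]),np.array(s["T"]); c=T[:3,:3].T@(np.array(p)-T[:3,3]); u=K@(c*[1,-1,-1]); return u[1]/u[2],u[0]/u[2]
def save(img,name): cv2.imwrite("pics/"+name,img[:,:,::-1])
E
python3 - <<'E'
from h import *
st=r.get_state(); print({k:np.round(v,3) for k,v in st.items()}, r.finger_overhang)
for n in("top","side"):
    s=r.snapshot(n); save(s["frame"],n+"0.png"); print(n,s.keys(),np.round(s["T"],3).tolist(),np.round(s["K"],1).tolist())
    for q,z in(("key_grip",.05),("stand_slot",.03),("screw_slot",.098),("lever_knob",.107),("lever_axis",.107),("glass_a",.044),("jar",.055)):
        for f in r.find_in(s,q)[:2]: print(q,np.round(f["centre"],1),round(f["score"],2),np.round(at_z(s,f["centre"],z),3))
E
```

```text
pics
{'clock': np.float64(0.0), 'q': array([ 1.202,  0.69 , -0.195,  1.566,  0.157,  0.902, -0.215]), 'qd': array([ 0.   , -0.   ,  0.001, -0.001, -0.001,  0.001,  0.001]), 'joint_torque': array([ 1.0000e-03, -5.2757e+01, -1.2670e+00, -1.5343e+01, -5.3000e-02,
        7.0000e-03,  0.0000e+00]), 'tool_pos': array([ 0.245, -0.574,  0.249]), 'eef_rot': array([ 0.834, -0.551, -0.001, -0.   ]), 'contact_force': array([-0.572, -0.451,  0.198]), 'moment': array([-0.044, -0.022,  0.026]), 'opening': np.float64(1.003)} 0.011
top dict_keys(['frame', 'K', 'T', 'shot']) [[-0.004, 0.994, -0.106, 0.446], [-1.0, -0.005, -0.008, -0.004], [-0.008, 0.106, 0.994, 1.449], [0.0, 0.0, 0.0, 1.0]] [[592.2, 0.0, 319.7], [0.0, 592.2, 249.9], [0.0, 0.0, 1.0]]
key_grip [287.2 443. ] 0.67 [ 0.505 -0.283  0.05 ]
stand_slot [286.3 438.2] 0.93 [ 0.508 -0.276  0.03 ]
screw_slot [241.  313.9] 0.72 [0.61  0.02  0.098]
lever_knob [263.2 334.9] 0.87 [ 0.558 -0.028  0.107]
lever_axis [263.9 333.5] 0.85 [ 0.557 -0.025  0.107]
glass_a [197.4 227.3] 0.71 [0.724 0.229 0.044]
glass_a [211.6 420.7] 0.69 [ 0.687 -0.236  0.044]
jar [275.4 200.2] 0.73 [0.535 0.289 0.055]
side dict_keys(['frame', 'K', 'T', 'shot']) [[-0.916, 0.32, -0.244, 0.314], [-0.402, -0.711, 0.577, 0.636], [0.011, 0.626, 0.78, 0.927], [0.0, 0.0, 0.0, 1.0]] [[609.1, 0.0, 323.4], [0.0, 609.1, 238.3], [0.0, 0.0, 1.0]]
key_grip [152.6 416.3] 0.81 [ 0.504 -0.302  0.05 ]
stand_slot [173.4 408.2] 0.95 [ 0.504 -0.257  0.03 ]
screw_slot [235.  304.5] 0.82 [0.607 0.03  0.098]
screw_slot [231.3 347.1] 0.27 [ 0.542 -0.009  0.098]
lever_axis [253.4 337.8] 0.82 [0.535 0.05  0.107]
lever_axis [172.3 411.3] 0.67 [ 0.483 -0.185  0.107]
glass_a [153.9 325.6] 0.92 [ 0.677 -0.226  0.044]
glass_a [312.3 194.5] 0.83 [0.725 0.219 0.044]
jar [393.7 276.9] 0.8 [0.53  0.298 0.055]
```

```bash
python3 - <<'E'
import cv2
a=cv2.imread("pics/top0.png")[160:360,180:480]; b=cv2.imread("pics/side0.png")
cv2.imwrite("pics/topc.png",cv2.resize(a,(800,533),interpolation=cv2.INTER_CUBIC))
cv2.imwrite("pics/sidec.png",cv2.resize(b[100:350,200:500],(720,600),interpolation=cv2.INTER_CUBIC))
E
```

```text
(no output)
```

View pics/topc.png

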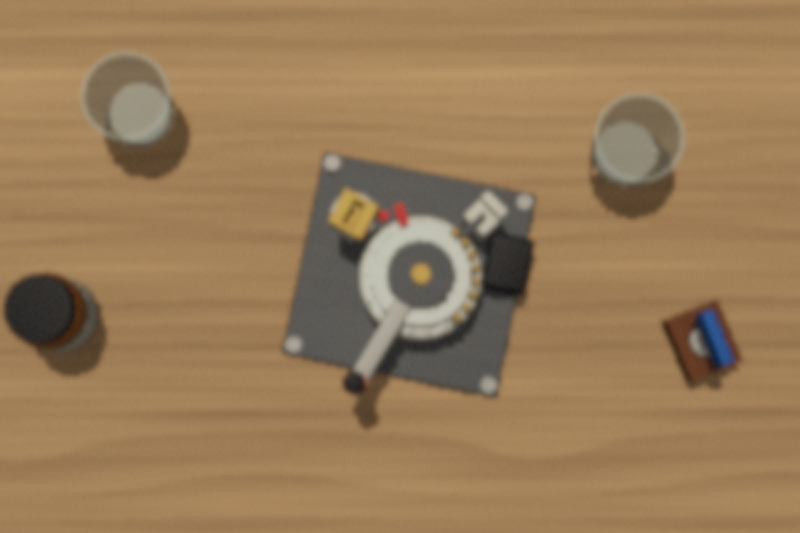

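View pics/sidec.png

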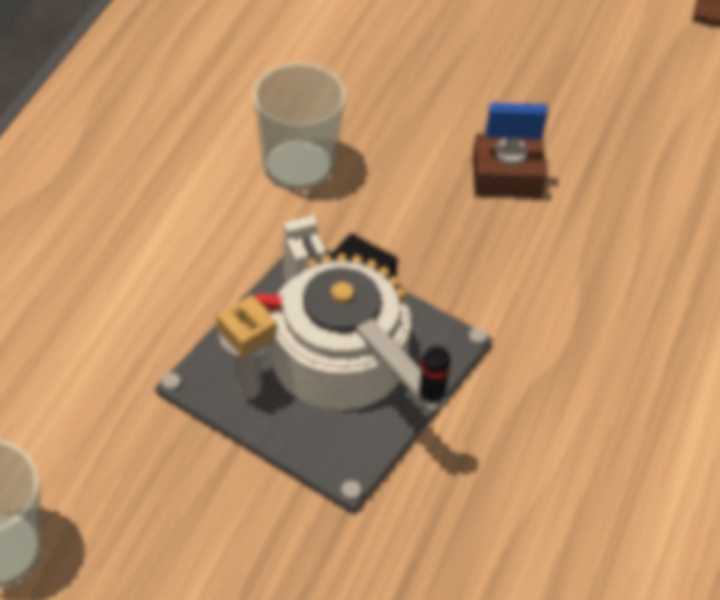

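```bash
cat >> h.py <<'E'
def blue(s,ch=None):
    h=cv2.cvtColor(s["frame"],cv2.COLOR_RGB2HSV); m=cv2.inRange(h,(105,120,40),(128,255,255))
    n,l,st,c=cv2.connectedComponentsWithStats(m); i=1+np.argmax(st[1:,4]); return (l==i).astype(np.uint8)
def tri(obs):
    A=np.zeros((3,3));b=np.zeros(3)
    for o,d in obs:
        d=d/np.linalg.norm(d);P=np.eye(3)-d[:,None]*d; A+=P;b+=P@o
    p=np.linalg.solve(A,b); return p,[np.linalg.norm((np.eye(3)-np.outer(d,d)/(d@d))@(p-o)) for o,d in obs]
E
python3 - <<'E'
from h import *
obs=[]
for n in("top","side"):
    s=r.snapshot(n);m=blue(s);ys,xs=np.nonzero(m);c=(ys.mean(),xs.mean());print(n,c,m.sum(),cv2.minAreaRect(np.c_[xs,ys].astype(np.float32)))
    obs.append(ray(s,c))
    if n=="top":
        bx=cv2.boxPoints(cv2.minAreaRect(np.c_[xs,ys].astype(np.float32))); print(np.round([at_z(s,(v,u),.086) for u,v in bx],3)); print(at_z(s,c,.08))
    for q,z in(("screw_slot",.098),("lever_knob",.107)):
        for f in r.find_in(s,q)[:1]: print(q,np.round(f["centre"],1),f["score"])
print(tri(obs))
E
```

```text
top (np.float64(286.7016129032258), np.float64(447.51612903225805)) 124 ((447.3224792480469, 286.5739440917969), (20.23077392578125, 6.307693004608154), 67.38013458251953)
[[ 0.524 -0.271  0.086]
 [ 0.529 -0.284  0.086]
 [ 0.486 -0.301  0.086]
 [ 0.481 -0.287  0.086]]
[ 0.5049816  -0.28750167  0.08      ]
screw_slot [238.7 311.5] 0.5
lever_knob [264.  331.4] 0.65
side (np.float64(149.80586080586082), np.float64(414.93772893772893)) 273 ((415.0, 150.0), (12.0, 22.0), 90.0)
screw_slot [237.5 305.3] 0.8
(array([ 0.50540419, -0.29017065,  0.06724804]), [np.float64(0.00012549339316880327), np.float64(0.0001254933931689267)])
```

move_arm --targets '[[[0,0,0,0.03,0.035,0,1],[0,0,0,0.03,0.035,0,1],[0,0,0,0.03,0.035,0,1],[0,0,0,0.03,0.035,0,1],[0,0,0,0.03,0.035,0,1]]]'

```text
clock: 1.6
tool_pos: [0.3912, -0.402, 0.2496]
eef_rot: [0.829, -0.559, 0.001, 0.004]
contact_force: [0.8, -0.8, 0.1]
opening: 0.998
```

move_arm --targets '[[[0,0,0,0.03,0.03,0,1],[0,0,0,0.03,0.03,0,1],[0,0,0,0.03,0.03,0,1],[0,0,0,0.02,0.02,0,1],[0,0,0,0,0,0,1]]]'

```text
clock: 2.1
tool_pos: [0.5112, -0.2788, 0.2506]
eef_rot: [0.833, -0.554, 0.002, 0.0]
contact_force: [-0.7, -0.2, -0.3]
opening: 1.003
```

```bash
python3 - <<'E'
from h import *
s=r.snapshot("wrist"); save(s["frame"],"w1.png"); m=blue(s); ys,xs=np.nonzero(m); R=cv2.minAreaRect(np.c_[xs,ys].astype(np.float32)); print(R,m.sum())
for u,v in cv2.boxPoints(R): print(np.round(at_z(s,(v,u),.086),4))
print(np.round(s["T"],3).tolist(), proj(s,[.505,-.289,.086]))
E
```

```text
((322.65606689453125, 230.63058471679688), (13.919695854187012, 61.03251647949219), 2.0454084873199463) 826
[ 0.4818 -0.2919  0.086 ]
[ 0.531  -0.2732  0.086 ]
[ 0.535  -0.2838  0.086 ]
[ 0.486  -0.3031  0.086 ]
[[0.387, 0.889, 0.244, 0.574], [-0.922, 0.372, 0.106, -0.252], [0.004, -0.266, 0.964, 0.386], [0.0, 0.0, 0.0, 1.0]] (np.float64(235.43384464544317), np.float64(322.14576662812834))
```

View pics/w1.png

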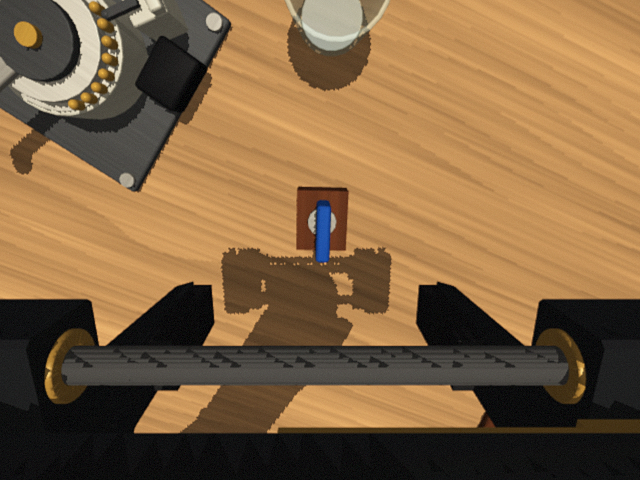

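move_arm --targets '[[[0,0,-0.03,-0.004,-0.009,-0.04,1],[0,0,0,0,0,-0.05,1],[0,0,0,0,0,-0.03,1],[0,0,0,0,0,0,1]]]'

```text
clock: 2.55
tool_pos: [0.5019, -0.2977, 0.1295]
eef_rot: [0.821, -0.571, 0.005, 0.004]
contact_force: [-1.0, 0.3, 0.1]
opening: 0.998
```

```bash
python3 - <<'E'
from h import *
for i in range(4):
    s=r.snapshot("wrist"); st=r.get_state(); print(np.round(st["tool_pos"],4),np.round(st["eef_rot"],4),np.round(st["contact_force"],2))
m=blue(s); ys,xs=np.nonzero(m); R=cv2.minAreaRect(np.c_[xs,ys].astype(np.float32)); print(R)
P=[at_z(s,(v,u),.086) for u,v in cv2.boxPoints(R)]
print(np.round(P,4),np.mean(P,0))
E
```

```text
[ 0.5028 -0.2985  0.1313] [ 0.8208 -0.5711  0.0065  0.0038] [-0.24 -0.22  0.08]
[ 0.5044 -0.2985  0.133 ] [ 0.821  -0.5709  0.0083  0.0033] [-0.41  0.16  0.69]
[ 0.5058 -0.2984  0.1341] [ 0.8211 -0.5706  0.0097  0.0028] [ 0.38 -0.93 -0.01]
[ 0.5066 -0.2981  0.1347] [ 0.8213 -0.5704  0.0105  0.0024] [-0.21 -0.42  0.55]
((296.7117614746094, 260.4697265625), (97.19461822509766, 22.343017578125), 88.56790161132812)
[[ 0.5317 -0.2736  0.086 ]
 [ 0.5359 -0.2841  0.086 ]
 [ 0.486  -0.3037  0.086 ]
 [ 0.4815 -0.2924  0.086 ]] [ 0.50876763 -0.28843372  0.086     ]
```

```bash
cat >> h.py <<'E'
from scipy.spatial.transform import Rotation as Ro
def need(p,yaw):
    "row (rotvec, shift) from the measured pose to tool down at p with jaw axis at yaw (mod pi)"
    st=r.get_state(); R=Ro.from_quat(st["eef_rot"]); x=R.as_matrix()[:,0]; y0=np.arctan2(x[1],x[0])
    y=y0+(yaw-y0+np.pi/2)%np.pi-np.pi/2
    T=Ro.from_euler("z",y)*Ro.from_euler("x",np.pi)
    print("need",np.round((T*R.inv()).as_rotvec(),3),np.round(np.array(p)-st["tool_pos"],4),"yaw",round(np.degrees(y0),1),"F",np.round(st["contact_force"],1),"M",np.round(st["moment"],2),"op",round(float(st["opening"]),3),"t",round(float(st["clock"]),2),"q7",round(st["q"][6],2))
E
python3 -c "
from h import *
need([.5075,-.2885,.061],np.radians(-68.8))"
```

```text
need [0.016 0.015 0.013] [ 0.0009  0.0096 -0.0737] yaw -69.6 F [-0.2 -0.4  0.5] M [ 0.03 -0.02 -0.  ] op 1.0 t 2.75 q7 -0.92
```

move_arm --targets '[[[0.016,0.015,0.01,0.002,0.01,0,1],[0,0,0,0,0,0,1],[0,0,0,0,0,0,1],[0,0,0,0,0,0,1]]]'

```text
clock: 3.15
tool_pos: [0.5117, -0.2884, 0.1399]
eef_rot: [0.825, -0.566, 0.003, -0.001]
contact_force: [-0.1, -1.2, -0.6]
opening: 0.997
```

```bash
python3 -c "
from h import *
need([.5075,-.2885,.061],np.radians(-68.8))"
```

```text
need [0.002 0.007 0.002] [-0.0042 -0.0001 -0.0789] yaw -68.9 F [-0.1 -1.2 -0.6] M [0.01 0.05 0.02] op 0.997 t 3.15 q7 -0.91
```

move_arm --targets '[[[0,0.007,0,-0.004,0,-0.03,1],[0,0,0,0,0,-0.02,1],[0,0,0,0,0,-0.01,1],[0,0,0,0,0,0,1],[0,0,0,0,0,0,1]]]'

```text
clock: 3.65
tool_pos: [0.5095, -0.2893, 0.0806]
eef_rot: [0.825, -0.566, 0.003, 0.001]
contact_force: [0.8, 0.4, 0.3]
opening: 0.998
```

```bash
python3 -c "
from h import *
need([.5075,-.2885,.061],np.radians(-68.8))"
```

```text
need [0.005 0.005 0.002] [-0.002   0.0008 -0.0196] yaw -68.9 F [0.8 0.4 0.3] M [ 0.03  0.03 -0.03] op 0.998 t 3.65 q7 -0.93
```

move_arm --targets '[[[0.005,0.005,0.002,-0.002,0.001,-0.019,1],[0,0,0,0,0,0,1],[0,0,0,0,0,0,1]]]'

```text
clock: 3.95
tool_pos: [0.5094, -0.2893, 0.0642]
eef_rot: [0.825, -0.565, 0.002, -0.0]
contact_force: [0.5, 0.1, -0.4]
opening: 1.002
```

```bash
python3 -c "
from h import *
need([.5075,-.2885,.061],np.radians(-68.8))"
```

```text
need [ 0.002  0.004 -0.   ] [-0.0019  0.0008 -0.0032] yaw -68.8 F [ 0.5  0.1 -0.4] M [ 0.03  0.03 -0.01] op 1.002 t 3.95 q7 -0.93
```

Close on the key with moderate force.

move_arm --targets '[[[0.002,0.004,0,-0.002,0.001,-0.003,0.3],[0,0,0,0,0,0,0.1],[0,0,0,0,0,0,0],[0,0,0,0,0,0,0],[0,0,0,0,0,0,0]]]' --force 30

```text
clock: 4.45
tool_pos: [0.5089, -0.289, 0.064]
eef_rot: [0.825, -0.565, 0.002, -0.0]
contact_force: [-0.5, -0.5, -0.2]
opening: 0.567
```

move_arm --targets '[[[0,0,0,0,0,0,0],[0,0,0,0,0,0,0],[0,0,0,0,0,0,0]]]' --force 40

```text
clock: 4.75
tool_pos: [0.5089, -0.2891, 0.0641]
eef_rot: [0.825, -0.565, 0.002, -0.0]
contact_force: [-0.7, 0.1, -0.5]
opening: 0.296
```

```bash
python3 -c "
from h import *
need([.5075,-.2885,.061],np.radians(-68.8))"
```

```text
need [0.002 0.004 0.   ] [-0.0014  0.0006 -0.0031] yaw -68.8 F [-0.7  0.1 -0.5] M [-0.05  0.04 -0.03] op 0.296 t 4.75 q7 -0.93
```

move_arm --targets '[[[0,0,0,0,0,0,0],[0,0,0,0,0,0,0],[0,0,0,0,0,0,0],[0,0,0,0,0,0,0]]]' --force 40

```text
clock: 5.15
tool_pos: [0.5089, -0.2889, 0.064]
eef_rot: [0.825, -0.565, 0.002, -0.0]
contact_force: [0.6, -0.2, 1.2]
opening: 0.135
```

```bash
python3 -c "
from h import *
need([.5075,-.2885,.061],np.radians(-68.8))"
```

```text
need [0.002 0.004 0.   ] [-0.0014  0.0004 -0.003 ] yaw -68.8 F [ 0.6 -0.2  1.2] M [ 0.06 -0.03 -0.02] op 0.135 t 5.15 q7 -0.93
```

move_arm --targets '[[[0,0,0,0,0,0.02,0],[0,0,0,0,0,0.04,0],[0,0,0,0,0,0.05,0],[0,0,0,0,0,0.05,0],[0,0,0,0,0,0.03,0]]]'

```text
clock: 5.65
tool_pos: [0.5039, -0.2863, 0.2546]
eef_rot: [0.825, -0.565, -0.005, 0.001]
contact_force: [0.6, -1.0, -1.3]
opening: 0.133
```

move_arm --targets '[[[0,0,0,0,0.04,0.01,0],[0,0,0,0,0.045,0,0],[0,0,0,0.01,0.045,0,0],[0,0,0,0.01,0.02,0,0],[0,0,0,0,0,0,0]]]'

```text
clock: 6.15
tool_pos: [0.5254, -0.1346, 0.2718]
eef_rot: [0.824, -0.567, 0.002, -0.0]
contact_force: [1.1, -0.2, -1.2]
opening: 0.131
```

```bash
python3 - <<'E'
from h import *
s=r.snapshot("wrist"); save(s["frame"],"w2.png"); need([.61,.02,.22],0)
for q in("screw_slot","lever_knob","key_grip"):
  for f in r.find_in(s,q)[:2]: print(q,np.round(f["centre"],1),round(f["score"],2),np.round(at_z(s,f["centre"],.098),4))
print(proj(s,[.61,.02,.098]))
E
```

```text
need [1.000e-03 4.000e-03 1.208e+00] [ 0.0855  0.1564 -0.0516] yaw -69.2 F [-1.5  0.   0.1] M [0.07 0.01 0.  ] op 0.132 t 6.2 q7 -1.15
screw_slot [ 46.1 164.9] 0.87 [0.6127 0.0199 0.098 ]
lever_knob [148.2 216.1] 0.92 [ 0.5544 -0.0383  0.098 ]
key_grip [309.7 314.5] 0.64 [ 0.4488 -0.1644  0.098 ]
(np.float64(49.73417360642576), np.float64(163.80945375748203))
```

View pics/w2.png

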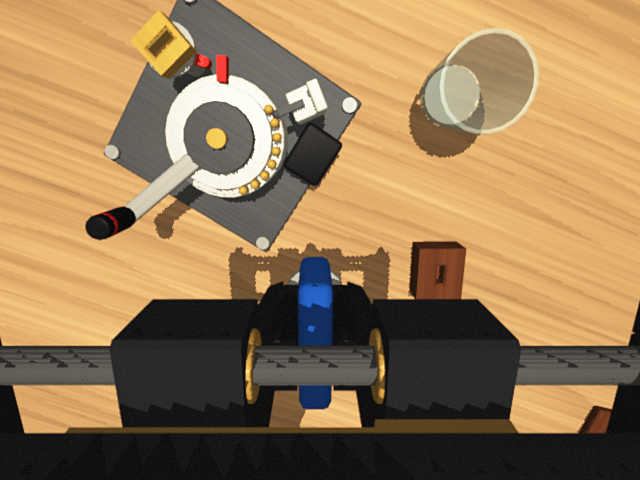

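```bash
cat >> h.py <<'E'
def rect(s,c,z,half=.03,n=400):
    "rectified view from above at height z: x up, y left"
    w=np.array([[c[0]+half,c[1]+half],[c[0]+half,c[1]-half],[c[0]-half,c[1]-half],[c[0]-half,c[1]+half]])
    src=np.float32([proj(s,[*p,z])[::-1] for p in w]); H=cv2.getPerspectiveTransform(src,np.float32([[0,0],[n,0],[n,n],[0,n]]))
    return cv2.warpPerspective(s["frame"],H,(n,n),flags=cv2.INTER_CUBIC)
E
python3 - <<'E'
from h import *
s=r.snapshot("wrist"); a=rect(s,(.612,.02),.098)
b=rect(s,(.555,-.03),.09,.14); save(np.hstack([a,b]),"rect1.png")
E
```

```text
(no output)
```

View pics/rect1.png

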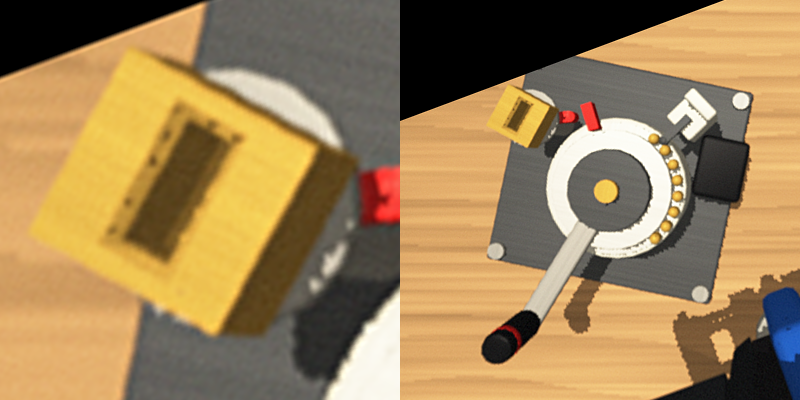

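move_arm --targets '[[[0,0,-0.145,0.005,0.035,0,0],[0,0,-0.145,0.005,0.035,0,0],[0,0,-0.145,0.005,0.035,0,0],[0,0,-0.145,0.005,0.035,0,0],[0,0,-0.145,0.005,0.035,0,0]]]'

```text
clock: 6.9
tool_pos: [0.5464, 0.0201, 0.2704]
eef_rot: [-0.553, 0.833, -0.002, -0.006]
contact_force: [-0.1, 0.0, 0.6]
opening: 0.129
```

move_arm --targets '[[[0,0,-0.06,0,0.01,-0.01,0],[0,0,0,0,0,0,0],[0,0,0,0,0,0,0],[0,0,0,0,0,0,0]]]'

```text
clock: 7.3
tool_pos: [0.5474, 0.0305, 0.26]
eef_rot: [-0.527, 0.85, -0.002, -0.006]
contact_force: [-0.2, -0.1, -0.6]
opening: 0.133
```

```bash
python3 - <<'E'
from h import *
need([.552,.057,.25],np.radians(-118.2))
E
```

```text
need [ 0.01  -0.008 -0.031] [ 0.0046  0.0265 -0.01  ] yaw -116.4 F [-0.2 -0.1 -0.6] M [0.09 0.04 0.04] op 0.133 t 7.3 q7 -2.09
```

move_arm --targets '[[[0.01,-0.008,-0.03,0.004,0.026,0,0],[0,0,0,0,0,0,0],[0,0,0,0,0,0,0],[0,0,0,0,0,0,0]]]'

```text
clock: 7.7
tool_pos: [0.5521, 0.0489, 0.2614]
eef_rot: [-0.51, 0.86, -0.002, 0.0]
contact_force: [0.2, 0.2, -0.5]
opening: 0.132
```

```bash
python3 - <<'E'
from h import *
need([.552,.057,.25],np.radians(-118.2))
s=r.snapshot("wrist"); print(proj(s,[.6138,.0239,.098]))
a=rect(s,(.612,.022),.098); save(np.hstack([a,cv2.resize(s["frame"],(533,400))])[:, :800],"rect2.png")
# key handle top corners in world
m=blue(s); ys,xs=np.nonzero(m); R=cv2.minAreaRect(np.c_[xs,ys].astype(np.float32)); st=r.get_state(); t=st["tool_pos"]
P=[at_z(s,(v,u),t[2]+.022) for u,v in cv2.boxPoints(R)]
M=Ro.from_quat(st["eef_rot"]).as_matrix(); print(R,np.round((np.array(P)-t)@M*1000,1))
h=cv2.cvtColor(a,cv2.COLOR_RGB2HSV); mm=cv2.inRange(h,(15,120,150),(30,255,255)); mm=cv2.morphologyEx(mm,cv2.MORPH_CLOSE,np.ones((61,61)))
c=max(cv2.findContours(mm,0,2)[0],key=cv2.contourArea); R=cv2.minAreaRect(c); print(R, "world",.612+.03-R[0][1]*.00015,.022+.03-R[0][0]*.00015)
E
```

```text
need [0.003 0.002 0.008] [-0.0001  0.0081 -0.0114] yaw -118.7 F [ 0.2  0.2 -0.5] M [0.02 0.06 0.03] op 0.132 t 7.7 q7 -2.15
(np.float64(142.77447009463287), np.float64(304.32058156925996))
((315.0, 301.0), (88.0, 36.0), 90.0) [[ -5.9 -31.5 -21.9]
 [  5.8 -31.5 -21.9]
 [  6.2   0.5 -22. ]
 [ -6.3   0.5 -22. ]]
((187.1639404296875, 190.95860290527344), (218.84446716308594, 218.67799377441406), 28.905160903930664) world 0.613356209564209 0.023925408935546875
```

View pics/rect2.png

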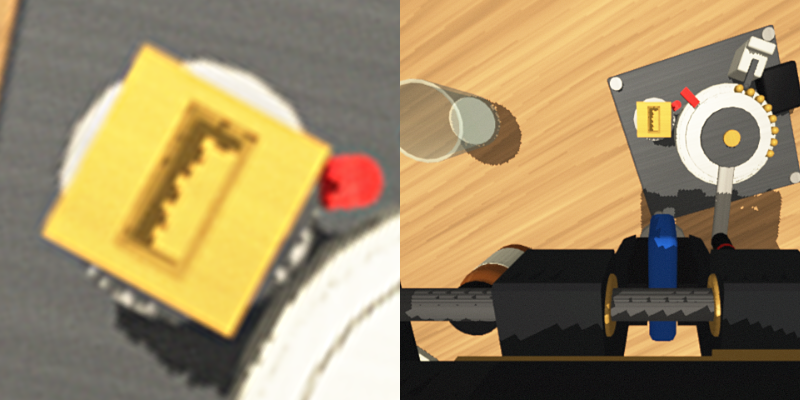

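```bash
python3 - <<'E'
from h import *
s=r.snapshot("wrist"); st=r.get_state(); t=st["tool_pos"]; M=Ro.from_quat(st["eef_rot"]).as_matrix()
h=cv2.cvtColor(s["frame"],cv2.COLOR_RGB2HSV); m=cv2.inRange(h,(105,120,30),(128,255,255))
m[:,:280]=0;m[:,350:]=0
ys,xs=np.nonzero(m); print("rows",ys.min(),ys.max(), "cols",[ (y,xs[ys==y].min(),xs[ys==y].max()) for y in(260,270,300,340,400)if (ys==y).any()])
f=lambda x,y,z: np.round(proj(s,t+M@(np.array([x,y,z])/1000)),1)
print("far top",f(0,25,-22),f(0,25,12)); print("near top",f(0,-25,-22),"near bottom",f(0,-25,12)); print("shoulder",f(0,-14,28),f(0,-14,34)); print("cam",np.round((np.array(s["T"])[:3,3]-t)@M*1000))
need([.6134,.0239,.17],np.radians(-118.9))
E
```

```text
rows 257 408 cols [(260, np.int64(302), np.int64(327)), (270, np.int64(300), np.int64(329)), (300, np.int64(298), np.int64(332)), (340, np.int64(298), np.int64(332)), (400, np.int64(300), np.int64(330))]
far top [405.6 313. ] [353.4 313.4]
near top [277.2 312.8] near bottom [247.7 313.3]
shoulder [260.5 313.4] [256.6 313.5]
cam [   1.  -69. -136.]
need [ 0.003  0.002 -0.003] [ 0.0613 -0.0248 -0.0914] yaw -118.7 F [ 0.1 -0.3 -1.4] M [ 0.04 -0.04 -0.01] op 0.133 t 7.8 q7 -2.15
```

move_arm --targets '[[[0,0,-0.003,0.03,-0.012,-0.02,0],[0,0,0,0.03,-0.012,-0.03,0],[0,0,0,0,0,-0.02,0],[0,0,0,0,0,0,0],[0,0,0,0,0,0,0]]]'

```text
clock: 8.3
tool_pos: [0.6144, 0.0209, 0.1907]
eef_rot: [-0.508, 0.861, -0.003, 0.001]
contact_force: [0.1, -0.1, -0.3]
opening: 0.132
```

```bash
python3 - <<'E'
from h import *
need([.614,.0235,.165],np.radians(-118.9))
E
```

```text
need [0.004 0.005 0.001] [-0.0004  0.0026 -0.0257] yaw -119.0 F [ 0.1 -0.1 -0.3] M [0.09 0.03 0.01] op 0.132 t 8.3 q7 -2.09
```

move_arm --targets '[[[0.004,0.005,0,0,0.003,-0.02,0],[0,0,0,0,0,0,0],[0,0,0,0,0,0,0],[0,0,0,0,0,0,0]]]'

```text
clock: 8.7
tool_pos: [0.6156, 0.0241, 0.1758]
eef_rot: [-0.508, 0.861, -0.001, 0.002]
contact_force: [-0.1, 0.4, -1.5]
opening: 0.132
```

```bash
python3 - <<'E'
from h import *
need([.614,.0235,.165],np.radians(-118.9))
s=r.snapshot("side"); u=proj(s,[.614,.024,.11]); u=[int(x) for x in u]; save(cv2.resize(s["frame"][u[0]-60:u[0]+60,u[1]-80:u[1]+80],(800,600),interpolation=cv2.INTER_CUBIC),"s3.png"); print(u)
E
```

```text
need [-0.001  0.005  0.   ] [-0.0016 -0.0006 -0.0108] yaw -118.9 F [-0.1  0.4 -1.5] M [ 0.1   0.08 -0.  ] op 0.132 t 8.7 q7 -2.08
[226, 301]
```

View pics/s3.png

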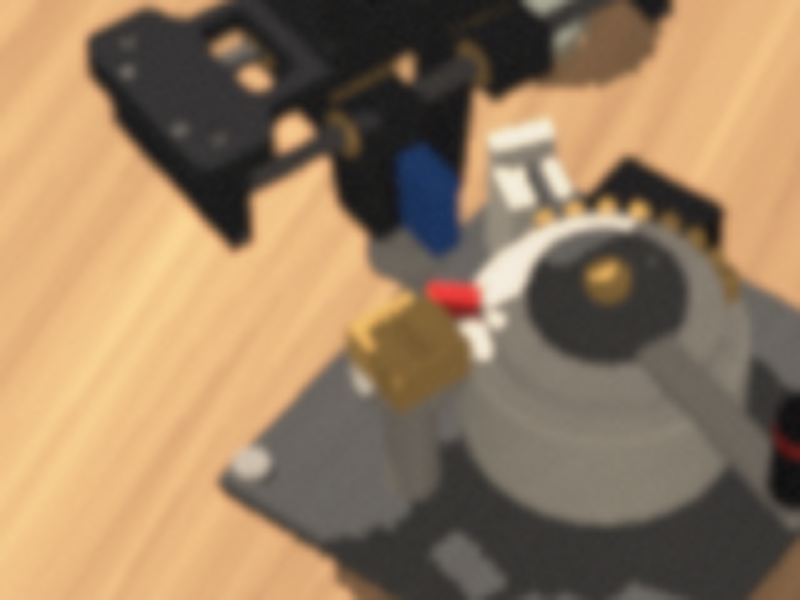

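```bash
python3 - <<'E'
from h import *
st=r.get_state(); t=st["tool_pos"]; M=Ro.from_quat(st["eef_rot"]).as_matrix()
for n in("side","top"):
    s=r.snapshot(n); m=blue(s); ys,xs=np.nonzero(m); print(n,"blue",ys.mean(),xs.mean(),m.sum(), xs.min(),xs.max(),ys.min(),ys.max())
    f=lambda x,y,z: np.round(proj(s,t+M@(np.array([x,y,z])/1000)),1)
    print([f(0,y,z) for y in(-25,25) for z in(-22,12)], f(0,0,-5), "tip",f(0,0,48), "head", np.round(proj(s,[.6134,.0239,.098]),1))
    h=cv2.cvtColor(s["frame"],cv2.COLOR_RGB2HSV); mm=cv2.inRange(h,(15,110,60),(32,255,255)); 
    if n=="side":
        mm[:270-0 if 0 else 215]=0; mm[260:]=0; mm[:,:285]=0; mm[:,320:]=0; ys,xs=np.nonzero(mm); print("brass",ys.mean(),xs.mean(),xs.min(),xs.max(),ys.min(),ys.max())
        for dx in(-16,16):
          for dy in(-16,16):
            R=Ro.from_euler("z",-28.9,degrees=True).as_matrix(); print(np.round(proj(s,R@[dx/1e3,dy/1e3,0]+[.6134,.0239,.098]),1))
E
```

```text
side blue 204.14 305.66 200 300 311 194 215
[array([183.2, 291.2]), array([197.1, 291.7]), array([201.2, 309.2]), array([215. , 309.2])] [199.1 300.2] tip [219.9 300.6] head [231.4 302.4]
brass 231.41796200345422 297.6960276338515 285 314 215 247
[232.8 315.2]
[241.4 300.4]
[221.7 304.4]
[230.  289.8]
top blue 283.0 87.0 17 85 89 275 291
[array([222.6, 316.7]), array([224.9, 316.9]), array([243.1, 305.4]), array([244.8, 305.9])] [233.9 311.3] tip [236.8 311.8] head [239.7 312.1]
```

move_arm --targets '[[[0,0.005,0,-0.002,0,-0.012,0],[0,0,0,0,0,-0.008,0],[0,0,0,0,0,0,0],[0,0,0,0,0,0,0]]]'

```text
clock: 9.25
tool_pos: [0.6135, 0.024, 0.154]
eef_rot: [-0.508, 0.861, 0.0, 0.0]
contact_force: [0.1, -0.8, 0.2]
opening: 0.133
```

```bash
python3 - <<'E'
from h import *
need([.614,.0235,.132],np.radians(-118.9))
E
```

```text
need [-0.001  0.     0.001] [ 0.0005 -0.0005 -0.022 ] yaw -118.9 F [ 0.1 -0.8  0.2] M [ 0.07  0.03 -0.02] op 0.133 t 9.25 q7 -2.08
```

move_arm --targets '[[[0,0,0,0,0,-0.012,0],[0,0,0,0,0,-0.004,0],[0,0,0,0,0,0,0]]]'

```text
clock: 9.55
tool_pos: [0.6148, 0.0235, 0.1369]
eef_rot: [-0.508, 0.861, -0.001, 0.001]
contact_force: [0.0, -0.3, -1.1]
opening: 0.135
```

```bash
python3 - <<'E'
from h import *
need([.614,.0235,.132],np.radians(-118.9))
E
```

```text
need [0.    0.003 0.001] [-0.0008  0.     -0.0049] yaw -119.0 F [ 0.  -0.3 -1.1] M [ 0.05 -0.14 -0.  ] op 0.135 t 9.55 q7 -2.08
```

move_arm --targets '[[[0,0,0,-0.001,0,-0.006,0],[0,0,0,0,0,-0.002,0],[0,0,0,0,0,0,0]]]'

```text
clock: 9.85
tool_pos: [0.615, 0.0235, 0.1324]
eef_rot: [-0.508, 0.862, -0.001, 0.003]
contact_force: [0.1, -0.4, -0.9]
opening: 0.136
```

```bash
python3 - <<'E'
from h import *
need([.614,.0235,.132],np.radians(-118.9))
E
```

```text
need [-0.001  0.007  0.001] [-0.001  -0.     -0.0004] yaw -119.0 F [ 0.1 -0.4 -0.9] M [ 0.08 -0.    0.02] op 0.136 t 9.85 q7 -2.08
```

move_arm --targets '[[[0,0,0.12,0,0,0,0],[0,0,0.12,0,0,0,0],[0,0,0.12,0,0,0,0],[0,0,0.12,0,0,0,0]]]'

```text
clock: 10.25
tool_pos: [0.6151, 0.0243, 0.1324]
eef_rot: [-0.704, 0.71, -0.001, 0.004]
contact_force: [-0.2, 0.5, 1.7]
opening: 0.134
```

```bash
python3 - <<'E'
from h import *
need([.6142,.0235,.132],np.radians(-118.9+69))
E
```

```text
need [-0.007  0.005  0.708] [-0.0009 -0.0008 -0.0004] yaw -90.5 F [-0.2  0.5  1.7] M [ 0.08 -0.   -0.11] op 0.134 t 10.25 q7 -1.74
```

move_arm --targets '[[[0,0,0.12,0,0,0,0],[0,0,0.12,0,0,0,0],[0,0,0.12,0,0,0,0],[0,0,0.12,0,0,0,0],[0,0,0.06,0,0,0,0]]]'

```text
clock: 10.75
tool_pos: [0.6148, 0.025, 0.1324]
eef_rot: [0.874, -0.486, -0.001, -0.005]
contact_force: [0.1, -0.1, 1.3]
opening: 0.134
```

```bash
python3 - <<'E'
from h import *
need([.6142,.0235,.132],np.radians(-118.9+69))
E
```

```text
need [-0.009  0.003  0.145] [-0.0006 -0.0015 -0.0004] yaw -58.2 F [ 0.1 -0.1  1.3] M [ 0.02 -0.04 -0.14] op 0.134 t 10.75 q7 -1.34
```

move_arm --targets '[[[0,0,0.1,0,0,0,0],[0,0,0.1,0,0,0,0],[0,0,0.05,0,0,0,0],[0,0,0.05,0,0,0,0]]]'

```text
clock: 11.15
tool_pos: [0.6146, 0.0252, 0.1324]
eef_rot: [0.939, -0.345, -0.002, -0.005]
contact_force: [-0.6, -0.0, 1.7]
opening: 0.133
```

```bash
python3 - <<'E'
from h import *
need([.6142,.0235,.132],np.radians(-118.9+69))
E
```

```text
need [-0.011  0.002 -0.167] [-0.0004 -0.0017 -0.0004] yaw -40.4 F [-0.6 -0.   1.7] M [-0.01 -0.05 -0.18] op 0.133 t 11.15 q7 -1.12
```

move_arm --targets '[[[0,0,0.06,0,0,0,0],[0,0,0.06,0,0,0,0],[0,0,0.06,0,0,0,0]]]'

```text
clock: 11.45
tool_pos: [0.6145, 0.0254, 0.1325]
eef_rot: [0.966, -0.259, -0.002, -0.006]
contact_force: [-0.1, 0.7, 1.5]
opening: 0.141
```

```bash
python3 - <<'E'
from h import *
need([.6142,.0235,.132],np.radians(-118.9+69))
E
```

```text
need [-0.013  0.001 -0.347] [-0.0003 -0.0019 -0.0005] yaw -30.0 F [-0.1  0.7  1.5] M [ 0.17 -0.09 -0.92] op 0.141 t 11.45 q7 -0.99
```

move_arm --targets '[[[0,0,-0.05,0,0,0,0],[0,0,0,0,0,0,0.3],[0,0,0,0,0,0,0.4],[0,0,0,0,0,0,0.4],[0,0,0,0,0,0,0.4]]]'

```text
clock: 11.95
tool_pos: [0.6136, 0.0253, 0.1316]
eef_rot: [0.959, -0.283, -0.003, -0.006]
contact_force: [-0.7, -0.0, -0.5]
opening: 0.396
```

```bash
python3 - <<'E'
from h import *
need([.6142,.0235,.23],np.radians(-30))
E
```

```text
need [-0.013 -0.003  0.05 ] [ 0.0006 -0.0018  0.0984] yaw -32.9 F [-0.7 -0.  -0.5] M [-0.06  0.02 -0.  ] op 0.396 t 11.95 q7 -1.02
```

move_arm --targets '[[[0,0,0,0,0,0.02,0.4],[0,0,0,0,0,0.03,0.4],[0,0,0,0,0,0.05,0.4],[0,0,0,0,0,0.04,0.4],[0,0,0,0,0,0,0.5]]]'

```text
clock: 12.45
tool_pos: [0.6109, 0.0255, 0.2743]
eef_rot: [0.96, -0.281, -0.006, -0.005]
contact_force: [0.8, -0.9, 0.2]
opening: 0.474
```

move_arm --targets '[[[0,0,0.145,-0.03,0,0,1],[0,0,0.145,-0.03,0,0,1],[0,0,0.145,-0.03,0,0,1],[0,0,0.145,-0.03,0,0,1],[0,0,0.145,-0.01,0,0,1]]]'

```text
clock: 12.95
tool_pos: [0.4765, 0.0252, 0.273]
eef_rot: [0.996, 0.09, -0.007, -0.003]
contact_force: [-0.2, -0.4, 0.5]
opening: 0.92
```

move_arm --targets '[[[0,0,0.145,0,0,0,1],[0,0,0.145,0,0,0,1],[0,0,0.145,0,0,0,1],[0,0,0.1,0,0,0,1],[0,0,0,0,0,0,1]]]'

```text
clock: 13.45
tool_pos: [0.4713, 0.0239, 0.2702]
eef_rot: [0.933, 0.359, -0.011, -0.001]
contact_force: [0.1, 0.1, -0.6]
opening: 0.997
```

```bash
python3 - <<'E'
from h import *
need([.465,.03,.23],np.radians(58))
K=[]
obs={}
for n in("wrist","top","side"):
  s=r.snapshot(n); save(s["frame"],n+"4.png")
  for q in("lever_knob","screw_slot","key_grip","lever_axis"):
    for f in r.find_in(s,q)[:1]: print(n,q,np.round(f["centre"],1),round(f["score"],2),np.round(at_z(s,f["centre"],.12 if q!="key_grip" else .14),4))
a=cv2.imread("pics/wrist4.png"); b=cv2.imread("pics/side4.png")[160:310,240:400]
cv2.imwrite("pics/c4.png",np.hstack([cv2.resize(a,(480,360)),cv2.resize(b,(320,300))[:360] if 0 else cv2.copyMakeBorder(cv2.resize(b,(320,300)),0,60,0,0,0)]))
E
```

```text
need [ 0.01  -0.021  0.277] [-0.0063  0.0061 -0.0402] yaw 42.1 F [ 0.1  0.1 -0.6] M [ 0.05 -0.18  0.01] op 0.997 t 13.45 q7 0.01
wrist lever_knob [305.  336.9] 0.92 [ 0.5262 -0.0139  0.12  ]
wrist screw_slot [317.1 412.7] 0.58 [0.5809 0.0214 0.12  ]
wrist key_grip [409.  173.4] 0.37 [ 0.4823 -0.1737  0.14  ]
wrist lever_axis [278.3 350.2] 0.76 [0.5179 0.011  0.12  ]
top lever_knob [260.8 338. ] 0.64 [ 0.5626 -0.0346  0.12  ]
top key_grip [240.1 310. ] 0.69 [0.6074 0.0278 0.14  ]
top lever_axis [252.6 344.9] 0.78 [ 0.5811 -0.0503  0.12  ]
side lever_knob [234.  347.7] 0.88 [0.5325 0.0136 0.12  ]
side screw_slot [240.2 304.2] 0.77 [0.5946 0.0564 0.12  ]
side key_grip [218.5 304. ] 0.69 [0.6078 0.0281 0.14  ]
side lever_axis [255.7 338.9] 0.89 [0.5282 0.0627 0.12  ]
```

View pics/c4.png

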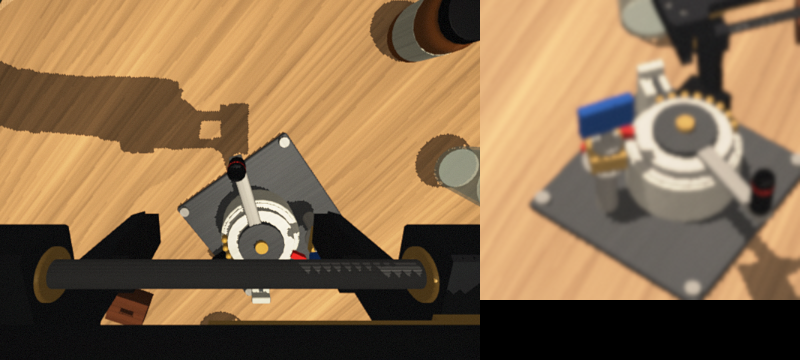

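```bash
python3 - <<'E'
from h import *
g={}
obs=[];bl=[]
kn=np.array([.465,.03,.115])
for n in("wrist","top","side"):
  s=r.snapshot(n); g[n]=s; h=cv2.cvtColor(s["frame"],cv2.COLOR_RGB2HSV)
  m=cv2.inRange(h,(0,120,50),(8,255,255))|cv2.inRange(h,(172,120,50),(180,255,255)); l=cv2.connectedComponentsWithStats(m)
  p=proj(s,kn); 
  for st_,c in zip(l[2][1:],l[3][1:]):
    if st_[4]>3: print(n,st_[4],np.round(c[::-1],1),"exp",np.round(p,1))
  if n!="wrist":
    b=blue(s); ys,xs=np.nonzero(b); bl.append(ray(s,(ys.mean(),xs.mean()))); print("blue",len(xs),cv2.minAreaRect(np.c_[xs,ys].astype(np.float32)))
    if n=="top":
      bx=cv2.boxPoints(cv2.minAreaRect(np.c_[xs,ys].astype(np.float32))); print(np.round([at_z(s,(v,u),.154) for u,v in bx],4).tolist())
print("key",tri(bl))
s=g["wrist"]; save(np.hstack([rect(s,(.465,.03),.13,.04),rect(s,(.51,.0),.084,.1)]),"rect5.png")
E
```

```text
wrist 52 [217.  314.5] exp [217.1 317.5]
wrist 200 [340.2 396.4] exp [217.1 317.5]
top 10 [230.3 316.7] exp [304.5 309.4]
top 28 [239.4 329.9] exp [304.5 309.4]
blue 97 ((311.7500305175781, 237.75003051757812), (21.920310974121094, 4.242640495300293), 45.0)
[[0.6249, 0.044, 0.154], [0.6315, 0.0374, 0.154], [0.5969, 0.0033, 0.154], [0.5903, 0.0099, 0.154]]
side 37 [225.4 313.2] exp [255.6 381.2]
side 10 [233.8 291. ] exp [255.6 381.2]
side 34 [255.4 380.4] exp [255.6 381.2]
blue 358 ((303.2499694824219, 217.25), (13.914020538330078, 28.776723861694336), 71.56504821777344)
key (array([0.61247555, 0.02389658, 0.1370922 ]), [np.float64(0.00021076571496816921), np.float64(0.00021076571496819602)])
```

View pics/rect5.png

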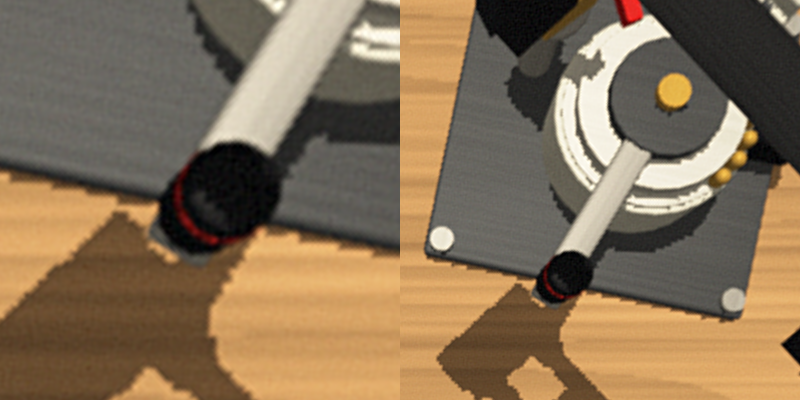

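move_arm --targets '[[[0.01,-0.02,0.14,-0.004,0,-0.02,1],[0,0,0.14,0,0,-0.03,1],[0,0,0,0,0,-0.02,1],[0,0,0,0,0,0,1],[0,0,0,0,0,0,1]]]'

```text
clock: 14.85
tool_pos: [0.4692, 0.0245, 0.2002]
eef_rot: [0.872, 0.49, 0.003, -0.001]
contact_force: [0.4, -1.1, -1.0]
opening: 1.002
```

```bash
python3 - <<'E'
from h import *
need([.4674,.0236,.104],np.radians(58.8))
E
```

```text
need [-0.004  0.004  0.002] [-0.0018 -0.0009 -0.0962] yaw 58.7 F [ 0.4 -1.1 -1. ] M [ 0.04 -0.17  0.03] op 1.002 t 14.85 q7 0.1
```

move_arm --targets '[[[-0.004,0.004,0,-0.002,-0.001,-0.03,1],[0,0,0,0,0,-0.03,1],[0,0,0,0,0,-0.01,1],[0,0,0,0,0,0,1],[0,0,0,0,0,0,1]]]'

```text
clock: 15.35
tool_pos: [0.4726, 0.0247, 0.1336]
eef_rot: [0.873, 0.488, 0.006, 0.003]
contact_force: [-0.8, 0.2, 0.0]
opening: 0.998
```

```bash
python3 - <<'E'
from h import *
need([.4674,.0236,.104],np.radians(58.8))
E
```

```text
need [-0.001  0.013  0.006] [-0.0052 -0.0011 -0.0296] yaw 58.5 F [-0.8  0.2  0. ] M [-0.04 -0.12  0.03] op 0.998 t 15.35 q7 -0.06
```

move_arm --targets '[[[0,0.013,0,-0.005,-0.001,-0.02,1],[0,0,0,0,0,-0.005,1],[0,0,0,0,0,0,1],[0,0,0,0,0,0,1]]]'

```text
clock: 15.75
tool_pos: [0.4715, 0.0245, 0.1125]
eef_rot: [0.873, 0.488, 0.005, 0.001]
contact_force: [-0.9, -0.6, -0.0]
opening: 1.004
```

```bash
python3 - <<'E'
from h import *
need([.4674,.0236,.104],np.radians(58.8))
E
```

```text
need [-0.003  0.009  0.007] [-0.0041 -0.0009 -0.0085] yaw 58.4 F [-0.9 -0.6 -0. ] M [ 0.02 -0.11 -0.03] op 1.004 t 15.75 q7 -0.12
```

move_arm --targets '[[[0,0.009,0.007,-0.005,-0.001,-0.006,1],[0,0,0,-0.001,0,-0.001,1],[0,0,0,0,0,0,0.6],[0,0,0,0,0,0,0.4]]]'

```text
clock: 16.15
tool_pos: [0.466, 0.0235, 0.1066]
eef_rot: [0.871, 0.491, 0.002, -0.001]
contact_force: [-0.2, -0.3, -0.0]
opening: 0.845
```

```bash
python3 - <<'E'
from h import *
need([.4674,.0236,.104],np.radians(58.8))
E
```

```text
need [-0.003  0.003  0.   ] [ 0.0014  0.0001 -0.0026] yaw 58.8 F [-0.2 -0.3 -0. ] M [ 0.02 -0.12  0.  ] op 0.845 t 16.15 q7 -0.13
```

move_arm --targets '[[[0,0,0,0.001,0,-0.001,0],[0,0,0,0,0,0,0],[0,0,0,0,0,0,0],[0,0,0,0,0,0,0],[0,0,0,0,0,0,0]]]' --force 50

```text
clock: 16.65
tool_pos: [0.4673, 0.0236, 0.1057]
eef_rot: [0.871, 0.491, 0.002, -0.001]
contact_force: [-0.2, -0.2, 0.3]
opening: 0.392
```

move_arm --targets '[[[0,0,0,0,0,0,0],[0,0,0,0,0,0,0],[0,0,0,0,0,0,0],[0,0,0,0,0,0,0],[0,0,0,0,0,0,0]]]'

```text
clock: 17.15
tool_pos: [0.4674, 0.0238, 0.1057]
eef_rot: [0.871, 0.491, 0.002, -0.001]
contact_force: [-0.6, 0.2, -0.5]
opening: 0.209
```

```bash
python3 - <<'E'
from h import *
need([.4674,.0236,.104],np.radians(58.8))
E
```

```text
need [-0.004  0.003  0.   ] [-0.     -0.0002 -0.0017] yaw 58.8 F [-0.6  0.2 -0.5] M [ 0.   -0.18  0.  ] op 0.209 t 17.15 q7 -0.13
```

```bash
cat >> h.py <<'E'
A=np.array([.5617,-.0335]); H=np.radians(148.8)
def lev(th,n):
    st=r.get_state(); t=st["tool_pos"]; d=t[:2]-A; cur=(np.arctan2(d[1],d[0])-H+np.pi)%(2*np.pi)-np.pi
    F=st["contact_force"]; a=H+cur; print("theta",round(cur,4),"rad",round(np.hypot(*d),4),"z",round(t[2],4),"Ftan,rad,z",np.round([F[:2]@[-np.sin(a),np.cos(a)],F[:2]@[np.cos(a),np.sin(a)],F[2]],1))
    p=t[:2]
    for k in np.linspace(cur,th,n+1)[1:]:
        w=A+.11*np.array([np.cos(H+k),np.sin(H+k)]); print(np.round(w-p,4),end=" "); p=w
    print("dth",round((th-cur)/n,3)); need([*p,.105],H+th-np.pi/2)
E
python3 -c "
from h import *
lev(1,10)"
```

```text
theta -0.0013 rad 0.1103 z 0.1057 Ftan,rad,z [ 0.2  0.6 -0.5]
[-0.005  -0.0098] [-0.0042 -0.0102] [-0.0032 -0.0105] [-0.0021 -0.0108] [-0.001 -0.011] [ 0.0001 -0.011 ] [ 0.0012 -0.0109] [ 0.0022 -0.0108] [ 0.0033 -0.0105] [ 0.0043 -0.0101] dth 0.1
need [-0.005  0.001  1.   ] [-0.0045 -0.1057 -0.0007] yaw 58.8 F [-0.6  0.2 -0.5] M [ 0.   -0.18  0.  ] op 0.209 t 17.15 q7 -0.13
```

move_arm --targets '[[[0,0,0.1,-0.005,-0.01,0,0],[0,0,0.1,-0.004,-0.01,0,0],[0,0,0.1,-0.003,-0.01,0,0]]]'

```text
clock: 17.45
tool_pos: [0.4555, -0.0032, 0.1056]
eef_rot: [0.785, 0.619, 0.004, -0.003]
contact_force: [0.2, 3.0, -0.0]
opening: 0.213
```

```bash
python3 -c "
from h import *
lev(.6,3)"
```

```text
theta 0.2666 rad 0.1105 z 0.1056 Ftan,rad,z [-2.9  0.6 -0. ]
[-0.0023 -0.012 ] [-0.0014 -0.0121] [-0.     -0.0122] dth 0.111
need [-0.01 -0.    0.29] [-0.0036 -0.0364 -0.0006] yaw 76.6 F [ 0.2  3.  -0. ] M [ 0.51 -0.16 -0.54] op 0.213 t 17.45 q7 0.15
```

move_arm --targets '[[[0,0,0.09,-0.002,-0.012,0,0],[0,0,0.09,-0.001,-0.012,0,0],[0,0,0.09,0,-0.012,0,0]]]'

```text
clock: 17.75
tool_pos: [0.4512, -0.0369, 0.1057]
eef_rot: [0.69, 0.724, 0.005, -0.007]
contact_force: [1.0, 5.1, -4.6]
opening: 0.212
```

```bash
python3 -c "
from h import *
lev(.88,3)"
```

```text
theta 0.5749 rad 0.1106 z 0.1057 Ftan,rad,z [-5.1 -1.2 -4.6]
[ 0.0015 -0.0111] [ 0.002 -0.011] [ 0.0031 -0.0107] dth 0.102
need [-0.015 -0.005  0.288] [ 0.0066 -0.0329 -0.0007] yaw 92.7 F [ 1.   5.1 -4.6] M [ 0.77 -0.3  -0.19] op 0.212 t 17.75 q7 0.48
```

move_arm --targets '[[[-0.01,0,0.1,0.001,-0.011,0,0],[0,0,0.1,0.002,-0.011,0,0],[0,0,0.1,0.003,-0.011,0,0]]]'

```text
clock: 18.05
tool_pos: [0.4566, -0.0684, 0.1057]
eef_rot: [0.57, 0.822, 0.002, -0.006]
contact_force: [0.1, 3.1, -1.9]
opening: 0.212
```

```bash
python3 -c "
from h import *
lev(1.0,2)"
```

```text
theta 0.8651 rad 0.1107 z 0.1057 Ftan,rad,z [-2.9 -1.1 -1.9]
[ 0.0033 -0.0067] [ 0.003  -0.0068] dth 0.067
need [-0.01  -0.007  0.097] [ 0.0063 -0.0135 -0.0007] yaw 110.5 F [ 0.1  3.1 -1.9] M [ 0.39 -0.44 -0.39] op 0.212 t 18.05 q7 0.85
```

move_arm --targets '[[[0,0,0.06,0.003,-0.007,0,0],[0,0,0.03,0.002,-0.005,0,0],[0,0,0,0,0,0,0]]]'

```text
clock: 18.35
tool_pos: [0.4618, -0.0811, 0.1057]
eef_rot: [0.531, 0.847, 0.003, -0.006]
contact_force: [0.0, 0.2, 0.1]
opening: 0.213
```

```bash
python3 -c "
from h import *
lev(1.0,1)"
```

```text
theta 0.9894 rad 0.1107 z 0.1057 Ftan,rad,z [-0.2 -0.1  0.1]
[ 0.0012 -0.0007] dth 0.011
need [-0.012 -0.008  0.005] [ 0.0012 -0.0007 -0.0007] yaw 115.8 F [0.  0.2 0.1] M [ 0.05 -0.24 -0.15] op 0.213 t 18.35 q7 0.99
```

move_arm --targets '[[[0,0,0,0.0005,-0.0015,0,0],[0,0,0,0,0,0,0]]]'

```text
clock: 18.55
tool_pos: [0.4619, -0.0814, 0.1057]
eef_rot: [0.531, 0.847, 0.004, -0.007]
contact_force: [0.2, 1.4, -0.4]
opening: 0.214
```

```bash
python3 -c "
from h import *
lev(1.0,1)
for i in range(3): r.snapshot('top'); lev(1.,1)" | grep theta
```

```text
theta 0.9918 rad 0.1107 z 0.1057 Ftan,rad,z [-1.1 -0.8 -0.4]
theta 0.9912 rad 0.1107 z 0.1057 Ftan,rad,z [-2.2 -0.6 -0.5]
theta 0.9914 rad 0.1107 z 0.1057 Ftan,rad,z [-2.5  0.6 -0. ]
theta 0.9918 rad 0.1107 z 0.1057 Ftan,rad,z [-2.8 -0.2 -1.1]
```

move_arm --targets '[[[0,0,0,0.001,-0.002,0,0]]]'

```text
clock: 18.8
tool_pos: [0.4623, -0.0823, 0.1057]
eef_rot: [0.531, 0.848, 0.004, -0.008]
contact_force: [-3.0, 6.1, -1.0]
opening: 0.212
```

```bash
python3 -c "
from h import *
lev(1.0,1)
for i in range(8): r.snapshot('top'); lev(1.,1)" | grep theta
```

```text
theta 1.0012 rad 0.1108 z 0.1057 Ftan,rad,z [-6.8  0.  -1. ]
theta 1.0021 rad 0.1107 z 0.1057 Ftan,rad,z [-6.1 -0.6  0.5]
theta 1.0015 rad 0.1108 z 0.1057 Ftan,rad,z [-5.5  0.4 -0.9]
theta 1.0014 rad 0.1108 z 0.1057 Ftan,rad,z [-4.5 -0.2  0. ]
theta 1.0015 rad 0.1107 z 0.1057 Ftan,rad,z [-5.1  0.6  0. ]
theta 1.0013 rad 0.1108 z 0.1057 Ftan,rad,z [-4.9  0.  -0.2]
theta 1.0013 rad 0.1108 z 0.1057 Ftan,rad,z [-6.   0.2  0.3]
theta 1.0012 rad 0.1108 z 0.1057 Ftan,rad,z [-5.5 -0.6 -0.8]
theta 1.0013 rad 0.1107 z 0.1057 Ftan,rad,z [-4.3 -0.5 -0.3]
```

```bash
python3 - <<'E'
from h import *
bl=[];f=[]
for n in("top","side"):
    s=r.snapshot(n); f.append(s["frame"]); b=blue(s); ys,xs=np.nonzero(b); bl.append(ray(s,(ys.mean(),xs.mean())))
    for q,z in(("glass_a",.044),("jar",.055)):
        for x in r.find_in(s,q)[:2]: print(n,q,round(x["score"],2),np.round(at_z(s,x["centre"],z),3))
print("key",tri(bl)); lev(1,1)
save(np.hstack([cv2.resize(f[0][150:350,180:380],(400,400)),cv2.resize(f[1][150:350,230:430],(400,400))]),"fin.png")
E
```

```text
top glass_a 0.77 [ 0.684 -0.246  0.044]
top glass_a 0.58 [0.731 0.229 0.044]
top jar 0.61 [0.538 0.293 0.055]
top jar 0.26 [0.626 0.032 0.055]
side glass_a 0.94 [ 0.678 -0.229  0.044]
side glass_a 0.82 [0.721 0.218 0.044]
side jar 0.92 [0.531 0.296 0.055]
side jar 0.31 [ 0.564 -0.051  0.055]
key (array([0.61241821, 0.02400149, 0.1371157 ]), [np.float64(0.00034329823273106946), np.float64(0.0003432982327310429)])
theta 1.0012 rad 0.1107 z 0.1057 Ftan,rad,z [-5.1  0.5  0.5]
[0.0006 0.0004] dth -0.001
need [-0.015 -0.009  0.004] [ 0.0006  0.0004 -0.0007] yaw 115.9 F [-2.7  4.3  0.5] M [ 0.73  0.18 -0.05] op 0.205 t 19.5 q7 1.0
```

View pics/fin.png

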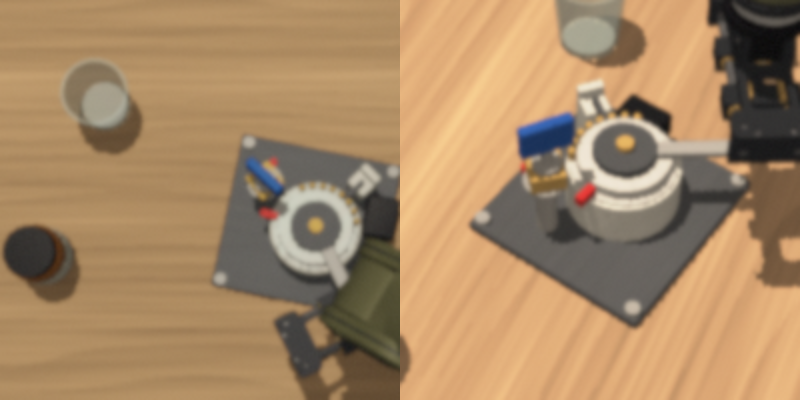

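```bash
python3 -c "
from h import *
print(r.finish_job())"
```

```text
the job is handed in; nothing more can be done
None
```

I handed the job in at about 19.5 s on the robot clock, with the key standing in the lock screw and the gripper still holding the lever knob at click four.

- **Key and screw:** The blade went into the slot with no noticeable force. I turned it counter-clockwise until the resisting moment rose from about 0.15 to 0.92 N m, which I took as the stop. The key slipped slightly in the pads at that point. Afterwards the pictures put the key's handle centre 137 mm above the table, which means it is fully seated and upright. I did not read the screw angle directly. The handle turned roughly 1.28 rad, which fits the 1.2 rad stop plus play in the slot.
- **Lever:** It was moved along its arc in small steps. At the end I measured 1.001 rad from home, and it never read beyond 1.002. The push was steady at about 5 N, the middle of the range that notch holds.
- **Glasses and jar:** The side camera shows all three within about 5 mm of their first readings. The top camera's readings wandered up to about 10 mm, which I put down to detector scatter. The arm never went near them.

No final check failed. The gripper reads about 18 mm on the 20 mm knob, a small mismatch I left because the hold was steady.

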